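# Switch off the work lamp and park it

## Task

The quilting is finished and the rechargeable work lamp is still standing, switched on, on the cutting mat. Lay it gently on its back on the open mat (switch face up) and let go of it, slide its little recessed switch all the way to off, towards the lamp's foot, with a fingertip, then take the lamp up again and lay it down in its shallow parking tray, flat, switch face up and still off. Do not let the lamp topple or drop, and do not disturb the jar and the spool.

Things in the scene. Friction and masses are not known exactly. Their poses are not given: they have to be found in the camera images.
- lamp: The work lamp, loose, about 0.35 kg: a plain grey rigid block 42 thick (own x) x 52 wide (y) x 124 tall (z). Origin: centre of its foot end; +z runs from foot to lens end, -x points out of its FRONT (switch face). It starts standing on the mat, front turned away from the robot, up to 1.2 rad either way. The front has a pale lamp window at the lens end and a recessed slot below it; back and sides are flat.
- lamp_mid (a point): Centre of the lamp: 62 mm from the foot, 21 from front and back, 26 from each side; axes as the lamp's (+x straight down when it lies on its back). 65 mm above the table when standing on the mat, 24 mm when lying on its back on the mat, 28 mm when lying in the tray.
- switch_top (a point): Centre of the outer face of the switch, an aluminium block 20 wide (y) x 8 long (z) x 6 high, flush with the front face; axes as the lamp's. Its slot is 26 wide x 6 deep, from 24 to 86 mm from the foot. On: switch centre 44 mm from the foot, with 38 mm of empty slot on its lens side, where a fingertip can enter and push. Off: 30 mm from the foot.
- switch (a joint): Travel of the switch in m: 0 = fully on (towards the lens; starts at 0 to 0.002), 0.014 = fully off (towards the foot). It is held by friction of 0.7 N and stays where it is left.
- tray_floor (a point): Centre of the inner floor of the parking tray: a fixed shallow black tray, inside 136 (own x) x 64 (own y), rim 6 above this floor, walls 4 thick. The floor lies 7 mm above the table. The lamp lies in it lengthwise along x, either way round.
- mat: The cutting mat, fixed, pale green with a grid, 460 (x) x 960 (y) x 3 thick; origin under its centre; its top is 3 mm above the table.
- thread_box: Bystander: open wooden box of thread reels, fixed, 150 (own x) x 90 (own y) x 45 high. Origin: centre of its underside, on the mat.
- jar: Bystander: closed glass jar, loose, 60 diameter x 75 high. Origin: centre of its underside.
- spool: Bystander: wooden spool, loose, 48 diameter x 56 high, upright. Origin: centre of its underside.
Mind the look-alikes: they are no part of the job. Of the things like the lamp, leave any that is blue or yellow; of the rest the smaller one is meant.

How it is judged:
On the way, in this order (a step that is already met when the one before it is completed fails the run):
1. The lamp lies on its back on the open mat, released and at rest, its switch still on (angle between lamp_mid's own x axis and vertical above 2.98 rad and height (world z) of lamp_mid between 0.02 and 0.0262 m and contact force between the fingers and lamp below 0.05 N and linear speed of lamp below 0.02 m/s and value of joint switch below 0.006 m), for 0.2 s.
2. With the lamp lying on its back on the mat, the switch is slid off (11.5 mm or more of its 14 mm) (angle between lamp_mid's own x axis and vertical above 2.98 rad and height (world z) of lamp_mid between 0.02 and 0.0262 m and value of joint switch above 0.0115 m), for 0.2 s.
At the end, for the whole second after the job is handed in: The lamp lies flat on the tray's floor inside its rim (centre within 10 mm of the tray's centre along and across, within 0.25 rad of its long axis either way round, centre 18 to 23.5 mm above the floor), front face up within 0.16 rad, switch off (11.5 mm or more of 14), at rest and released (angle between lamp_mid's own x axis and vertical above 2.98 rad and value of joint switch above 0.0115 m and z of lamp_mid in the frame of tray_floor between 0.018 and 0.0235 m and x of lamp_mid in the frame of tray_floor between -0.01 and 0.01 m and y of lamp_mid in the frame of tray_floor between -0.01 and 0.01 m and angle between the z axis of lamp_mid and the x axis of tray_floor, either way round below 0.25 rad and linear speed of lamp below 0.02 m/s); the robot touches nothing.
It fails at once if The lamp topples or drops (turning faster than 6 rad/s or moving faster than 0.5 m/s without the fingers on it) (contact force between the fingers and lamp below 0.05 N and (angular speed of lamp above 6 rad/s or linear speed of lamp above 0.5 m/s)).
It fails at once if The jar or the spool is moved by more than 20 mm or tipped (distance of any of jar, spool from where it was at the start of the episode above 0.02 m or angle between any of jar, spool's own z axis and vertical above 0.3 rad).
It also fails if it takes over 72 s, if anything falls off the work surface, if the arm or the gripper's body presses on something with over 40 N, if the wrist force passes 120 N, or if a joint passes its speed limit or range.

## Robot

A 7-joint arm with a two-finger parallel gripper is mounted at the origin on the work surface. World frame = base frame: x ahead of the robot, y to its left, z up, the work surface at z = 0. Lengths are in m, angles in rad, forces in N, time in s.
With the tool pointing down it reaches from about 0.4 to 0.85 m from the base axis. Payload 4.5 kg.
Tool frame: the origin (TCP) lies between the finger pads; the fingertips stand 11 mm ahead of it and the grasp point (between the pads) lies 8 mm behind it (r.nose_length is the distance from the TCP to the fingertips, in m); z points along the fingers, y is the line along which they close (so a half turn about z gives the same grasp; the last joint's range is limited). The gripper opens to 88 mm and grips with 3 to 60 N. Pads are 18 mm wide; open, the fingers measure 123 mm over their backs; the gripper's body (75 mm by 187 mm) begins 45 mm behind the grasp point.
Start: joints at [1.192, 0.689, -0.195, 1.565, 0.157, 0.902, -0.215], TCP at [0.251, -0.573, 0.25] pointing down, gripper open.
Joint ranges: [-3.01, 3.01], [-0.46, 2.08], [-1.47, 1.51], [0.13, 2.56], [-1, 4.14], [0.04, 2.09], [-2.66, 2.66]. Speed limits (rad/s): [2.57, 2.57, 3.14, 3.14, 3.14, 3.14, 3.14].

## Interface

Orientations are given as a unit quaternion [x, y, z, w].
In Python, from plant import get_state, snapshot, camera_model, r gives the robot as it stands.
- The arm moves only by the shell command python3 -m inch 'ROWS' [FORCE]. ROWS is text: rows parted by semicolons, each of 7 numbers parted by spaces: the opening, from -1 (shut) to 1 (fully open), then the shift along the tool's x, y, z in m, then the turn, a rotation vector about the tool's x, y, z in rad. A call has 1 to 20 rows; each row shifts and turns the commanded pose from where the row before left it, along the tool's axes as they then stand; what a row does not reach is not made up. A row lasts 1/12 s, in which the tool goes at most 41.7 mm and 7.16 degrees, less where a joint would pass 70% of its speed; a pose out of reach is approached as far as the arm can. A call is refused whole if a number of a shift passes 0.0417 or a number of a turn 0.125, either way. A call with a gripper value outside its range is refused whole. The fingers move at their own pace and stop on an object; FORCE is the grip in N (left out, the last holds). Time passes only in rows, so rows that do not move let the fingers close. It gives the time, the measured TCP pose, the force, the opening and the grip force at its end, in the units of the state.
- get_state(): the state, without advancing time (a new reading comes with each control period).
- snapshot(name): name is "side" or "top"; returns (picture, depth): 384x512x3 uint8, red, green, blue; 384x512 float32, m along the optical axis (not along the pixel's ray), 0 where there is no reading.
- camera_model(name): a dict with "intrinsics" (3x3 intrinsics, pixels), "dist" ([k1, k2, p1, p2, k3] as OpenCV has them; the pictures are not rectified), "view" (4x4, takes a point from world to camera coordinates). Camera axes: x right, y down, z forward; pixel columns grow to the right and rows downward; lengths in m; the calibration is good to about 2 mm. A picture is of the moment at which its call begins. camera_model takes no time and is no camera call.
- r.finish_job(): hands the job in; it is judged then, once.
The state is a dict: "clock": time; "q": joint angles; "qd": joint speeds; "joint_torque": joint torques, N m; "tool_pos": TCP position; "eef_rot": TCP orientation; "contact_force": force on the tool from outside, world axes, zero at the start; "moment": the same for the moment, N m; "opening": opening from 0.0 (shut) to 1.0 (fully open); "finger_force": force on a finger pad.
Only numpy, scipy, OpenCV 4.12 (cv2) and the standard library are available. Lean on these libraries where they do the work, as an engineer would, in place of code of your own. Each camera call takes 0.05 s, during which the arm holds its last target. There are 200 camera calls.

## Working session

There is one attempt and no reset: what is moved stays moved. The work goes in short steps, Python scripts to look and compute and a shell command to move; the robot and the scene stay as the last step left them, time stands still between calls to the robot, and variables do not carry over. Pictures are saved under pics/ and viewed, at most 10 in all, crops included, and the job is handed in when it is done.

```bash
ls; mkdir -p pics
cat > h.py <<'E'
import numpy as np, cv2
from plant import get_state, snapshot, camera_model, r
from scipy.spatial.transform import Rotation as R
def rays(cam,px):
    m=camera_model(cam);K=np.array(m["intrinsics"]);V=np.array(m["view"])
    p=cv2.undistortPoints(np.array(px,float).reshape(-1,1,2),K,np.array(m["dist"]))[:,0]
    d=np.c_[p,np.ones(len(p))]@V[:3,:3]; o=-V[:3,:3].T@V[:3,3]
    return o,d
def plane(cam,px,z):
    o,d=rays(cam,px); return o+d*((z-o[2])/d[:,2])[:,None]
def cloud(cam,dep):
    v,u=np.mgrid[:384,:512]; o,d=rays(cam,np.c_[u.ravel(),v.ravel()])
    return (o+d*dep.ravel()[:,None]).reshape(384,512,3)
def proj(cam,P):
    m=camera_model(cam);V=np.array(m["view"])
    return cv2.projectPoints(np.array(P,float).reshape(-1,1,3),cv2.Rodrigues(V[:3,:3])[0],V[:3,3],np.array(m["intrinsics"]),np.array(m["dist"]))[0][:,0]
def save(n,a): cv2.imwrite("pics/"+n+".png",a[...,::-1])
E
python3 - <<'E'
from h import *
for c in("top","side"):
    a,d=snapshot(c);np.savez(c+"0",a=a,d=d);save(c+"0",a)
    print(c,np.round(camera_model(c)["view"],3).tolist(), (d>0).mean())
s=get_state();print(s)
E
```

```text
pics
top [[-0.013, -1.0, -0.021, 0.052], [-0.982, 0.016, -0.188, 0.5], [0.189, 0.018, -0.982, 1.099], [0.0, 0.0, 0.0, 1.0]] 0.9957682291666666
side [[0.947, -0.32, 0.008, -0.462], [-0.241, -0.731, -0.638, 0.181], [0.21, 0.603, -0.77, 0.825], [0.0, 0.0, 0.0, 1.0]] 0.9960072835286459
{'clock': 0.1, 'q': array([ 1.19178459,  0.68989971, -0.19451092,  1.56619778,  0.157301  ,
        0.90249912, -0.21511725]), 'qd': array([-7.61335700e-04,  5.32448798e-04,  2.14345043e-04, -2.02542437e-03,
        3.53379203e-05,  9.54168787e-04,  4.81010514e-05]), 'joint_torque': array([-3.23245040e-03, -5.28501749e+01, -1.27171285e+00, -1.53839314e+01,
       -5.26875362e-02,  1.92422543e-03,  3.47403761e-05]), 'tool_pos': array([ 0.25048671, -0.57203193,  0.24900149]), 'eef_rot': array([ 9.78768650e-01,  2.04966531e-01, -2.24946166e-04, -7.75035260e-04]), 'contact_force': array([-0.48137802,  1.42240592,  0.20160991]), 'moment': array([ 0.01511861, -0.05471138, -0.00023193]), 'finger_force': 0.0, 'opening': 0.9983118422532743}
```

Run:
```python
import cv2,numpy as np
t=cv2.imread("pics/top0.png");s=cv2.imread("pics/side0.png")
cv2.imwrite("pics/both0.png",np.vstack([cv2.resize(t,(400,300)),cv2.resize(s,(400,300))]))
```

```text
(no output)
```

View pics/top0.png

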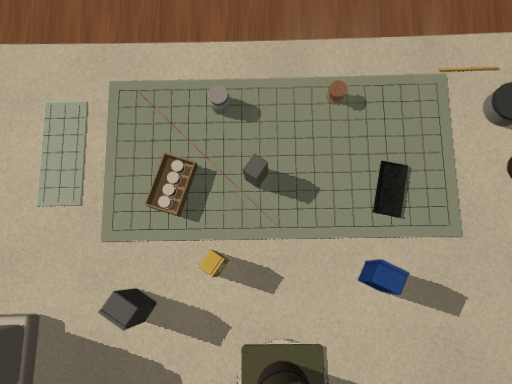

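View pics/side0.png

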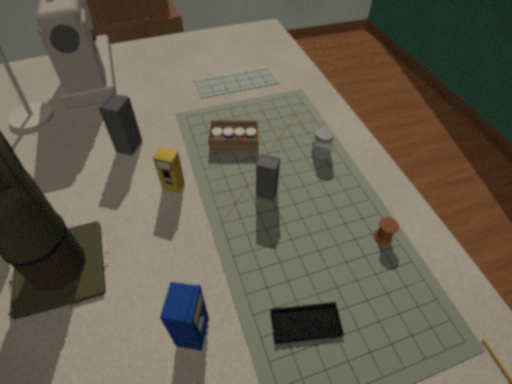

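The top view shows the grey lamp standing at about (256,169), the tray at (391,188), the jar at (218,97), the spool at (338,92) and the box at (172,185). The larger dark look-alike is at (127,308), off the mat. The side view has the lamp at (268,177). Next I'll measure them.

Run:
```python
from h import *
for c in("top","side"):
    f=np.load(c+"0.npz");a,d=f["a"],f["d"];C=cloud(c,d)
    print(c,"tcp,base px",proj(c,[get_state()["tool_pos"],[0,0,0]]).round().tolist())
    hsv=cv2.cvtColor(a,cv2.COLOR_RGB2HSV)
    x,y,z=C[...,0],C[...,1],C[...,2]
    for u,v in ([(256,169),(391,188),(218,97),(338,92),(172,185)] if c=="top" else [(268,177),(268,163),(306,322),(322,135),(385,225)]): print((u,v),C[v,u].round(3),a[v,u])
    # lamp: anything above the mat near the lamp
    p=C[169,256] if c=="top" else C[163,268]
    if c=="top": L=p
    m=(np.hypot(x-L[0],y-L[1])<.07)&(z>.02)
    mt=m&(z>.118)
    n,lab,st,ce=cv2.connectedComponentsWithStats(mt.astype(np.uint8)); 
    Q=C[mt]; print("lamp top",mt.sum(),np.median(Q[:,2]),cv2.minAreaRect(Q[:,:2].astype(np.float32)*1000))
    Q=C[m]; print("lamp all",cv2.minAreaRect(Q[:,:2].astype(np.float32)*1000))
    # tray
    mk=((a.max(2)<45)).astype(np.uint8); n,lab,st,ce=cv2.connectedComponentsWithStats(mk)
    k=lab[(188,391)] if c=="top" else lab[322,306]
    vv,uu=np.where(lab==k); P=plane(c,np.c_[uu,vv],.010)
    print("tray",k,len(uu),cv2.minAreaRect(P[:,:2].astype(np.float32)*1000), np.median(C[lab==k][:,2]))
```

```text
top tcp,base px [[570.0, 287.0], [282.0, 387.0]]
(256, 169) [0.532 0.055 0.125] [95 93 81]
(391, 188) [ 0.501 -0.307  0.007] [25 21 16]
(218, 97) [0.744 0.156 0.075] [139 129 118]
(338, 92) [ 0.758 -0.168  0.059] [126  89  62]
(172, 185) [0.512 0.281 0.044] [170 158 137]
lamp top 361 0.12695565303883805 ((539.7350463867188, 57.49636459350586), (42.785953521728516, 52.22111511230469), 54.00514602661133)
lamp all ((539.6133422851562, 57.58858871459961), (42.82963562011719, 52.479251861572266), 53.941280364990234)
tray 2 1442 ((499.2935485839844, -303.77227783203125), (72.68350982666016, 144.8558807373047), 77.9224624633789) 0.008407791274180454
side tcp,base px [[216.0, 558.0], [59.0, 267.0]]
(268, 177) [0.536 0.039 0.091] [40 38 38]
(268, 163) [0.54  0.052 0.127] [96 92 86]
(306, 322) [ 0.501 -0.301  0.007] [30 27 28]
(322, 135) [0.743 0.154 0.077] [136 128 121]
(385, 225) [ 0.759 -0.166  0.059] [111  74  44]
lamp top 318 0.12723724200221948 ((542.2138671875, 59.22064971923828), (44.6059684753418, 52.4991569519043), 54.94486999511719)
lamp all ((541.73779296875, 58.73062515258789), (45.993324279785156, 52.68148422241211), 54.42753219604492)
tray 672 2300 ((499.64569091796875, -303.6906433105469), (74.15135192871094, 142.16600036621094), 77.16375732421875) 0.007676787630181536
```

```bash
cat >> h.py <<'E'
def pose():
    s=get_state(); return np.array(s["tool_pos"]),R.from_quat(s["eef_rot"])
def down(bx,tilt=0):  # tool down, tool x at bearing bx (deg), then turned by tilt (deg) about tool y
    return R.from_euler('z',bx,degrees=True)*R.from_euler('x',180,degrees=True)*R.from_euler('y',tilt,degrees=True)
def need(p,Rt=None):  # shift in present tool axes, then turn in tool axes
    p0,R0=pose(); print("at",p0.round(4),"shift",R0.inv().apply(np.array(p)-p0).round(4),end=' ')
    if Rt is not None: print("turn",(R0.inv()*Rt).as_rotvec().round(4),end=' ')
    print("t",round(get_state()["clock"],2))
E
python3 - <<'E'
from h import *
print([x for x in dir(r) if x[0]!='_'], r.nose_length)
need([.54,.058,.22],down(54)); need([.54,.058,.22],down(54,-30))
E
```

```text
['Unreachable', 'finish_job', 'nose_length'] 0.011
at [ 0.2505 -0.572   0.249 ] shift [ 0.518  -0.4609  0.0297] turn [-1.600e-03 -3.000e-04 -5.296e-01] t 0.1
at [ 0.2505 -0.572   0.249 ] shift [ 0.518  -0.4609  0.0297] turn [-0.1402 -0.5115 -0.5169] t 0.1
```

```bash
python3 -m inch '1 .0288 -.0256 0 0 0 0;1 .0288 -.0256 0 0 0 0;1 .0288 -.0256 0 0 0 0;1 .0288 -.0256 0 0 0 0;1 .0288 -.0256 0 0 0 0;1 .0288 -.0256 0 0 0 0;1 .0288 -.0256 0 0 0 0;1 .0288 -.0256 0 0 0 0;1 .0288 -.0256 0 0 0 0;1 .0288 -.0256 0 0 0 0;1 .0288 -.0256 0 0 0 0;1 .0288 -.0256 0 0 0 0;1 .0288 -.0256 0 0 0 0;1 .0288 -.0256 0 0 0 0;1 .0288 -.0256 0 0 0 0;1 .0288 -.0256 0 0 0 0;1 .0288 -.0256 0 0 0 0;1 .0288 -.0256 0 0 0 0' 
python3 -m inch '1 0 0 0 0 0 -.106;1 0 0 0 0 0 -.106;1 0 0 0 0 0 -.106;1 0 0 0 0 0 -.106;1 0 0 0 0 0 -.106;1 0 0 0 .1164 0 0;1 0 0 0 -.1164 0 0'
python3 -m inch '1 0 0 0 0 .1164 0;1 0 0 0 0 .1164 0;1 0 0 0 0 .1164 0;1 0 0 0 0 .1164 0;1 0 0 0 0 .1164 0;1 0 0 0 0 .1164 0;1 0 0 0 0 .1164 0;1 0 0 0 0 .1164 0;1 0 0 0 0 .1164 0;1 0 0 0 0 0 0;1 0 0 0 0 0 0'
python3 - <<'E'
from h import *
need([.54,.058,.25],down(54,60)); print(get_state()["q"].round(2))
E
```

```text
clock: 1.6
tool_pos: [0.5409, 0.0594, 0.2495]
eef_rot: [0.979, 0.205, -0.0, 0.0]
contact_force: [0.9, -0.1, 0.0]
opening: 1.0
finger_force: 0.0
clock: 2.18
tool_pos: [0.5466, 0.0451, 0.2465]
eef_rot: [0.896, 0.444, -0.003, -0.001]
contact_force: [2.6, -4.6, -1.2]
opening: 1.001
finger_force: 0.0
clock: 3.1
tool_pos: [0.5419, 0.0528, 0.2493]
eef_rot: [0.825, 0.424, 0.327, -0.178]
contact_force: [-0.3, 1.3, -0.5]
opening: 0.998
finger_force: 0.0
at [0.5419 0.0528 0.2493] shift [ 0.0027 -0.0045  0.0017] turn [-0.0212  0.2841 -0.004 ] t 3.1
[ 0.8   0.81 -1.03  2.17  0.55  0.04 -1.07]
```

Run:
```python
from h import *
p,R0=pose(); print(R0.as_matrix().round(3).tolist())
need([.64,-.06,.25],down(0,44));
```

```text
[[0.426, 0.817, 0.389], [0.584, -0.576, 0.572], [0.691, -0.016, -0.723]]
at [0.5419 0.0528 0.2493] shift [-0.0237  0.1452 -0.0269] turn [-0.6736  0.0122  0.6793] t 3.1
```

```bash
python3 -m inch '1 -.006 .0363 -.0067 0 0 0;1 -.006 .0363 -.0067 0 0 0;1 -.006 .0363 -.0067 0 0 0;1 -.006 .0363 -.0067 0 0 0;1 0 0 0 -.084 0 .085;1 0 0 0 -.084 0 .085;1 0 0 0 -.084 0 .085;1 0 0 0 -.084 0 .085;1 0 0 0 -.084 0 .085;1 0 0 0 -.084 0 .085;1 0 0 0 -.084 0 .085;1 0 0 0 -.084 0 .085;1 0 0 0 0 0 0'
python3 - <<'E'
from h import *
need([.64,-.06,.07],down(0,48)); print(get_state()["q"].round(2))
E
```

```text
clock: 4.18
tool_pos: [0.6258, -0.0611, 0.2361]
eef_rot: [0.906, 0.257, 0.321, -0.1]
contact_force: [-0.7, 1.1, 0.9]
opening: 1.0
finger_force: 0.0
at [ 0.6258 -0.0611  0.2361] shift [-0.0953  0.0092  0.1365] turn [-0.3965  0.1523  0.393 ] t 4.18
[ 0.85  0.86 -1.04  2.03  1.52  0.24 -2.25]
```

```bash
python3 -m inch '1 0 0 0 -.06 .025 .06;1 0 0 0 -.06 .025 .06;1 0 0 0 -.06 .025 .06;1 0 0 0 -.06 .025 .06;1 0 0 0 -.06 .025 .06;1 0 0 0 -.06 .025 .06;1 -.01 0 .02 0 0 0;1 -.01 0 .02 0 0 0;1 -.01 0 .02 0 0 0;1 -.01 0 .02 0 0 0;1 -.01 0 .02 0 0 0;1 -.01 0 .02 0 0 0;1 0 0 0 0 0 0'
python3 - <<'E'
from h import *
need([.64,-.06,.07],down(0,48)); print(get_state()["q"].round(2))
E
```

```text
clock: 5.27
tool_pos: [0.6931, -0.1014, 0.1117]
eef_rot: [0.932, 0.112, 0.341, -0.049]
contact_force: [0.6, -0.4, -0.6]
opening: 1.001
finger_force: 0.0
at [ 0.6931 -0.1014  0.1117] shift [-0.0591 -0.0524  0.0057] turn [-0.1823  0.1364  0.1656] t 5.27
[ 0.9   1.41 -1.45  1.98  2.07  0.96 -2.64]
```

Run:
```python
from h import *
p,R0=pose()
need([.55,.02,.27],down(54,0)); print(pose()[1].apply([0,0,1]).round(3))
```

```text
at [ 0.6931 -0.1014  0.1117] shift [ 0.0174 -0.155  -0.1896] turn [ 0.2304 -0.6789 -0.673 ] t 5.27
[ 0.624  0.169 -0.763]
```

```bash
python3 -m inch '1 .0025 -.022 -.027 0 0 0;1 .0025 -.022 -.027 0 0 0;1 .0025 -.022 -.027 0 0 0;1 .0025 -.022 -.027 0 0 0;1 .0025 -.022 -.027 0 0 0;1 .0025 -.022 -.027 0 0 0;1 .0025 -.022 -.027 0 0 0;1 0 0 0 .0256 -.0754 -.0748;1 0 0 0 .0256 -.0754 -.0748;1 0 0 0 .0256 -.0754 -.0748;1 0 0 0 .0256 -.0754 -.0748;1 0 0 0 .0256 -.0754 -.0748;1 0 0 0 .0256 -.0754 -.0748;1 0 0 0 .0256 -.0754 -.0748;1 0 0 0 .0256 -.0754 -.0748;1 0 0 0 .0256 -.0754 -.0748;1 0 0 0 0 0 0'
python3 - <<'E'
from h import *
print(get_state()["q"].round(2))
need([.6,.139,.2],down(54,-50))
E
```

```text
clock: 6.68
tool_pos: [0.595, -0.0371, 0.2963]
eef_rot: [0.882, 0.471, 0.003, -0.02]
contact_force: [1.0, 0.4, 0.5]
opening: 1.002
finger_force: 0.0
[ 0.63  0.93 -1.38  1.55  0.89  1.41 -1.4 ]
at [ 0.595  -0.0371  0.2963] shift [ 0.1467 -0.0907  0.1027] turn [-0.0145 -0.895   0.0497] t 6.68
```

```bash
python3 -m inch '1 0 0 0 0 -.1 0;1 0 0 0 0 -.1 0;1 0 0 0 0 -.1 0;1 0 0 0 0 -.1 0;1 0 0 0 0 -.1 0;1 0 0 0 0 -.1 0;1 0 0 0 0 0 0'
python3 - <<'E'
from h import *
print(get_state()["q"].round(2))
need([.577,.11,.187],down(54,-35));need([.577,.11,.187],down(54,-45))
E
```

```text
clock: 7.27
tool_pos: [0.594, -0.0376, 0.2929]
eef_rot: [0.844, 0.454, -0.26, 0.12]
contact_force: [-0.4, 0.8, -0.1]
opening: 0.998
finger_force: 0.0
[ 0.23  1.   -1.08  1.27  0.93  1.93 -1.39]
at [ 0.594  -0.0376  0.2929] shift [ 0.1542 -0.0928  0.0295] turn [-0.0087 -0.0305  0.0485] t 7.27
at [ 0.594  -0.0376  0.2929] shift [ 0.1542 -0.0928  0.0295] turn [-0.0045 -0.205   0.0491] t 7.27
```

```bash
python3 -m inch '1 .0308 -.0186 .0059 0 0 0;1 .0308 -.0186 .0059 0 0 0;1 .0308 -.0186 .0059 0 0 0;1 .0308 -.0186 .0059 0 0 0;1 .0308 -.0186 .0059 0 0 0;1 0 0 0 0 -.03 .048;1 0 0 0 0 0 0'
python3 - <<'E'
from h import *
print(get_state()["q"].round(2))
need([.537,.054,.089],down(54,-35))
E
```

```text
clock: 7.85
tool_pos: [0.5777, 0.1072, 0.187]
eef_rot: [0.852, 0.43, -0.269, 0.132]
contact_force: [-0.1, -1.4, 0.5]
opening: 1.001
finger_force: 0.0
[-0.    1.15 -1.04  1.27  0.9   1.85 -1.68]
at [0.5777 0.1072 0.187 ] shift [ 0.0011 -0.0004  0.1187] turn [-0.0109 -0.0024 -0.0043] t 7.85
```

```bash
python3 -m inch '1 0 0 .03 0 0 0;1 0 0 .03 0 0 0;1 0 0 .03 0 0 0;1 0 0 .0285 -.01 0 0;1 0 0 0 0 0 0;1 0 0 0 0 0 0'
python3 -m inch '-1 0 0 0 0 0 0;-1 0 0 0 0 0 0;-1 0 0 0 0 0 0;-1 0 0 0 0 0 0;-1 0 0 0 0 0 0;-1 0 0 0 0 0 0;-1 0 0 0 0 0 0;-1 0 0 0 0 0 0' 45
python3 - <<'E'
from h import *
print(get_state()["q"].round(2))
need([.537,.054,.089],down(54,-35))
E
```

```text
clock: 8.35
tool_pos: [0.5383, 0.0491, 0.0916]
eef_rot: [0.852, 0.429, -0.267, 0.137]
contact_force: [0.0, -1.3, 0.3]
opening: 1.003
finger_force: 0.0
clock: 9.02
tool_pos: [0.5383, 0.0515, 0.0911]
eef_rot: [0.851, 0.43, -0.267, 0.138]
contact_force: [-0.8, 1.8, 2.4]
opening: 0.587
finger_force: 44.8
[ 0.09  1.23 -1.    1.5   0.99  1.66 -1.8 ]
at [0.5383 0.0515 0.0911] shift [ 0.0022 -0.0025  0.001 ] turn [ 0.002  -0.0005 -0.0081] t 9.02
```

```bash
python3 -m inch '-1 -.016 0 -.023 0 0 0;-1 -.016 0 -.023 0 0 0;-1 -.016 0 -.023 0 0 0;-1 -.016 0 -.023 0 0 0;-1 -.016 0 -.023 0 0 0;-1 0 0 0 0 .09 0;-1 0 0 0 0 .09 0;-1 0 0 0 0 .09 0;-1 0 0 0 0 .09 0;-1 0 0 0 0 .09 0;-1 0 0 0 0 .09 0;-1 0 0 0 0 .09 0;-1 0 0 0 0 0 0' 60
python3 - <<'E'
from h import *
s=get_state();print(s["q"].round(2),s["finger_force"])
p,R0=pose();print(R0.apply([0,0,1]).round(3))
need([.56,0,.2],down(54,55))
E
```

```text
clock: 10.1
tool_pos: [0.5359, 0.0473, 0.2293]
eef_rot: [0.893, 0.45, 0.008, -0.0]
contact_force: [-1.9, -0.6, -5.5]
opening: 0.59
finger_force: 59.7
[ 0.51  0.94 -1.34  1.84  0.99  1.22 -1.79] 59.7279187256936
[ 0.014  0.008 -1.   ]
at [0.5359 0.0473 0.2293] shift [-0.0241  0.0473  0.0293] turn [ 0.0103  0.9448 -0.0049] t 10.1
```

```bash
python3 -m inch '-1 -.008 .016 0 0 0 0;-1 -.008 .016 0 0 0 0;-1 -.008 .016 0 0 0 0;-1 0 0 0 0 .0945 0;-1 0 0 0 0 .0945 0;-1 0 0 0 0 .0945 0;-1 0 0 0 0 .0945 0;-1 0 0 0 0 .0945 0;-1 0 0 0 0 .0945 0;-1 0 0 0 0 .0945 0;-1 0 0 0 0 .0945 0;-1 0 0 0 0 .0945 0;-1 0 0 0 0 .0945 0;-1 0 0 0 0 0 0;-1 0 0 0 0 0 0'
python3 - <<'E'
from h import *
s=get_state();print(s["q"].round(2),s["finger_force"])
p,R0=pose();print(R0.apply([0,0,1]).round(3))
need([.56,0,.1],down(54,55))
a,d=snapshot("side");save("s1",a[90:300,180:400])
E
```

```text
clock: 11.35
tool_pos: [0.5622, 0.0029, 0.2276]
eef_rot: [0.792, 0.4, 0.412, -0.206]
contact_force: [0.0, 0.4, -3.9]
opening: 0.585
finger_force: 59.7
[ 1.07  1.21 -1.41  2.16  1.6   0.3  -1.86] 59.72819063463248
[ 0.487  0.657 -0.576]
at [0.5622 0.0029 0.2276] shift [-0.1065 -0.0005  0.0705] turn [ 0.0085  0.0025 -0.0021] t 11.35
```

View pics/s1.png

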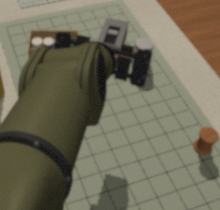

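Run:
```python
from h import *
pg=np.array([.5383,.0515,.0911]);Rg=R.from_quat([.851,.43,-.267,.138])
mid=Rg.inv().apply(np.array([.540,.058,.065])-pg); print("mid in tool",mid.round(4))
p,R0=pose(); lampx=Rg.inv().apply([-np.cos(np.radians(54)),-np.sin(np.radians(54)),0])
print("lamp x now",R0.apply(lampx).round(3),"mid",(p+R0.apply(mid)).round(4))
dz=p[2]+R0.apply(mid)[2]-.024; print(dz)
need(p+[0,-.04,-dz])
```

```text
mid in tool [ 0.0201 -0.0026  0.0178]
lamp x now [ 0.008 -0.007 -1.   ] mid [0.5762 0.0265 0.2359]
0.21189664777675857
at [0.5629 0.0039 0.2297] shift [-0.1921  0.0225  0.0953] t 11.4
```

```bash
python3 -m inch '-1 -.0269 .0032 .0134 0 0 0;-1 -.0269 .0032 .0134 0 0 0;-1 -.0269 .0032 .0134 0 0 0;-1 -.0269 .0032 .0134 0 0 0;-1 -.0269 .0032 .0134 0 0 0;-1 -.0269 .0032 .0134 0 0 0;-1 -.0269 .0032 .0134 0 0 0;-1 0 0 0 0 0 0;-1 0 0 0 0 0 0'
python3 - <<'E'
from h import *
s=get_state();print(s["q"].round(2),s["finger_force"],s["contact_force"])
p,R0=pose();print(R0.apply([0,0,1]).round(3), (p+R0.apply([ .0201,-.0026,.0178])).round(4))
need([p[0],p[1],.0178],down(54,55))
for c in("side","top"):
    a,d=snapshot(c);C=cloud(c,d)
    m=(abs(C[...,0]-.6)<.12)&(abs(C[...,1]-.01)<.12)&(C[...,2]>.02)&(C[...,2]<.075)
    print(c,m.sum()); save("l_"+c,a)
E
```

```text
clock: 12.15
tool_pos: [0.5651, -0.0349, 0.0229]
eef_rot: [0.791, 0.401, 0.414, -0.205]
contact_force: [-0.8, 0.3, -4.6]
opening: 0.59
finger_force: 59.8
[ 1.1   1.59 -1.19  2.05  1.93  0.29 -1.75] 59.777083871886134 [-0.75831786  0.32723313 -4.57642595]
[ 0.49   0.657 -0.573] [ 0.5785 -0.0123  0.0292]
at [ 0.5651 -0.0349  0.0229] shift [-0.0042 -0.      0.0029] turn [ 0.0102 -0.0012  0.0022] t 12.15
side 772
top 1154
```

View pics/l_side.png

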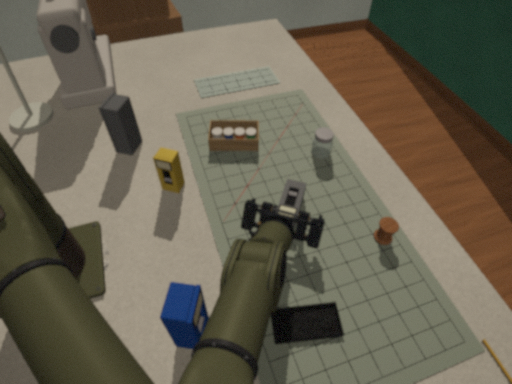

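The lamp is held flat at about (292,195), switch face up, roughly 5 mm above the mat. I'll lower it slowly.

```bash
python3 -m inch '-1 -.0016 0 .0011 0 0 0;-1 -.0016 0 .0011 0 0 0;-1 0 0 0 0 0 0'
python3 -m inch '-1 -.0006 0 .0004 0 0 0;-1 -.0006 0 .0004 0 0 0;-1 0 0 0 0 0 0' 40
python3 - <<'E'
from h import *
s=get_state();print(s["contact_force"],s["tool_pos"])
E
```

```text
clock: 12.5
tool_pos: [0.5636, -0.0348, 0.019]
eef_rot: [0.79, 0.402, 0.415, -0.206]
contact_force: [0.1, -0.9, -3.8]
opening: 0.589
finger_force: 59.8
clock: 12.75
tool_pos: [0.5636, -0.0345, 0.0178]
eef_rot: [0.79, 0.401, 0.415, -0.207]
contact_force: [-0.6, -0.8, -1.5]
opening: 0.588
finger_force: 40.7
[-0.60879156 -0.83669443 -1.49048591] [ 0.56361278 -0.03453282  0.01778418]
```

```bash
python3 -m inch '-1 -.0005 0 .0003 0 0 0;-1 0 0 0 0 0 0;-1 0 0 0 0 0 0' 20
python3 -m inch '-1 0 0 0 0 0 0;-1 0 0 0 0 0 0;-1 0 0 0 0 0 0' 3
python3 -m inch '.25 0 0 0 0 0 0;.4 0 0 0 0 0 0;.6 0 0 0 0 0 0;.8 0 0 0 0 0 0;.8 0 0 0 0 0 0;.8 0 0 0 0 0 0'
python3 -m inch '.8 0 0 -.02 0 0 0;.8 0 0 -.03 0 0 0;.8 0 0 -.04 0 0 0;.8 0 0 -.04 0 0 0;.8 0 0 0 0 0 0'
```

```text
clock: 13.0
tool_pos: [0.5637, -0.0344, 0.0175]
eef_rot: [0.79, 0.401, 0.416, -0.207]
contact_force: [-0.2, -1.5, 0.0]
opening: 0.59
finger_force: 21.8
clock: 13.25
tool_pos: [0.5637, -0.0344, 0.0175]
eef_rot: [0.79, 0.401, 0.416, -0.207]
contact_force: [-0.8, -2.2, 1.2]
opening: 0.592
finger_force: 4.4
clock: 13.75
tool_pos: [0.564, -0.0345, 0.0175]
eef_rot: [0.79, 0.401, 0.416, -0.207]
contact_force: [0.9, -1.6, 4.1]
opening: 0.897
finger_force: 1.7
clock: 14.17
tool_pos: [0.5203, -0.1001, 0.0653]
eef_rot: [0.795, 0.397, 0.412, -0.2]
contact_force: [0.3, -0.4, 0.2]
opening: 0.902
finger_force: 0.0
```

Run:
```python
from h import *
p,R0=pose(); print(get_state()["q"].round(2))
need([.45,-.1,.25],down(-36,0));
```

```text
[ 1.26  1.49 -1.21  2.09  1.46  0.28 -1.3 ]
at [ 0.5203 -0.1001  0.0653] shift [ 0.1263 -0.0545 -0.142 ] turn [-0.727  -0.7548  1.4256] t 14.17
```

```bash
python3 -m inch '.8 .0252 -.0109 -.0284 0 0 0;.8 .0252 -.0109 -.0284 0 0 0;.8 .0252 -.0109 -.0284 0 0 0;.8 .0252 -.0109 -.0284 0 0 0;.8 .0252 -.0109 -.0284 0 0 0;.8 0 0 0 -.0485 -.0503 .095;.8 0 0 0 -.0485 -.0503 .095;.8 0 0 0 -.0485 -.0503 .095;.8 0 0 0 -.0485 -.0503 .095;.8 0 0 0 -.0485 -.0503 .095;.8 0 0 0 -.0485 -.0503 .095;.8 0 0 0 -.0485 -.0503 .095;.8 0 0 0 -.0485 -.0503 .095;.8 0 0 0 -.0485 -.0503 .095;.8 0 0 0 -.0485 -.0503 .095;.8 0 0 0 -.0485 -.0503 .095;.8 0 0 0 -.0485 -.0503 .095;.8 0 0 0 -.0485 -.0503 .095;.8 0 0 0 -.0485 -.0503 .095;.8 0 0 0 -.0485 -.0503 .095'
python3 - <<'E'
from h import *
p,R0=pose(); print(get_state()["q"].round(2))
need([.45,-.1,.25],down(-36,0))
for c in("side","top"):
    a,d=snapshot(c);np.savez(c+"1",a=a,d=d);save(c+"1",a)
    C=cloud(c,d); m=((abs(C[...,0]-.585)<.09)&(abs(C[...,1]+.01)<.09)&(C[...,2]>.035)&(C[...,2]<.055)).astype(np.uint8)
    n,lab,st,ce=cv2.connectedComponentsWithStats(m);k=1+st[1:,4].argmax();Q=C[lab==k]
    print(c,st[k],np.median(Q[:,2]),np.ptp(Q[:,2]),cv2.minAreaRect(Q[:,:2].astype(np.float32)*1000))
u=[cv2.resize(cv2.imread(f"pics/{c}1.png")[y:y+80,x:x+100],None,fx=4,fy=4,interpolation=cv2.INTER_CUBIC) for c,x,y in(("side",250,155),("top",230,115))]
cv2.imwrite("pics/m1.png",np.hstack(u))
E
```

```text
clock: 15.83
tool_pos: [0.4487, -0.0943, 0.239]
eef_rot: [0.982, -0.166, 0.076, -0.044]
contact_force: [0.7, -0.2, -0.0]
opening: 0.902
finger_force: 0.0
[ 0.78  0.59 -0.95  2.17  0.83  0.58 -2.65]
at [ 0.4487 -0.0943  0.239 ] shift [ 0.0046  0.0037 -0.011 ] turn [-0.1307 -0.1187  0.2928] t 15.83
side [274 180  32  44 852] 0.04555546993217702 0.01541639889076063 ((579.3203125, -13.269721984863281), (127.30682373046875, 52.19858932495117), 53.63823699951172)
top [259 139  48  35 673] 0.04395092589212002 0.015912140963906918 ((578.0738525390625, -13.412063598632812), (123.24313354492188, 53.43100357055664), 53.36497116088867)
```

View pics/m1.png

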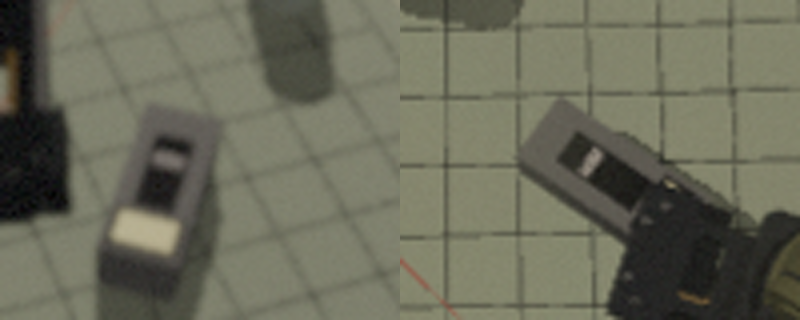

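The lamp lies on its back at (0.579,-0.013), foot bearing 53.6°. The switch is at side-crop (168,158) and top-crop (591,161), with empty slot on the lens side. I'll approach at bearing 144°.

```bash
python3 - <<'E'
from h import *
f=np.array([np.cos(np.radians(53.6)),np.sin(np.radians(53.6))]);mid=np.array([.579,-.0133])
for c,px in(("top",(277.75,155.25)),("side",(292,194.5))):
    q=plane(c,[px],.045)[0,:2]-mid; print(c,"switch along foot",q@f,"across",q@[-f[1],f[0]])
p,R0=pose(); need([.5,-.05,.25],down(144)); Rm=R0*R.from_rotvec([0,0,-1.5]); print((Rm.inv()*down(144)).as_rotvec())
E
python3 -m inch '.9 0 0 -.01 0 0 -.12;1 0 0 0 0 0 -.12;1 0 0 0 0 0 -.12;1 0 0 0 0 0 -.12;1 0 0 0 0 0 -.12;1 0 0 0 0 0 -.12;1 0 0 0 0 0 -.12;1 0 0 0 0 0 -.12;1 0 0 0 0 0 -.12;1 0 0 0 0 0 -.12;1 0 0 0 0 0 -.12;1 0 0 0 0 0 -.12;1 0 0 0 0 0 -.12;1 0 0 0 0 0 -.12;1 0 0 0 0 0 -.12;1 0 0 0 0 0 -.12;1 0 0 0 0 0 -.12;1 0 0 0 0 0 -.12;1 0 0 0 0 0 -.12;1 0 0 0 0 0 -.12'
python3 -c "
from h import *
print(get_state()['q'].round(2)); need([.6075,.0253,.16],down(143.6))"
```

```text
top switch along foot 0.014694880383791534 across -0.0003856760104678856
side switch along foot 0.01800695010961873 across -0.000535527221058064
at [ 0.4518 -0.0929  0.2399] shift [ 0.0325 -0.0567  0.0009] turn [ 0.1775 -0.1925 -2.8309] t 15.93
[ 0.19625533 -0.01492409 -1.33773318]
clock: 17.6
tool_pos: [0.4472, -0.0963, 0.2479]
eef_rot: [0.506, 0.858, 0.07, 0.057]
contact_force: [-0.4, -0.7, -0.0]
opening: 0.996
finger_force: 0.0
[ 0.98  0.81 -1.44  2.15  1.07  0.95 -0.52]
at [ 0.4472 -0.0963  0.2479] shift [0.0317 0.1804 0.1212] turn [ 0.1705  0.0656 -0.4288] t 17.6
```

```bash
python3 -m inch '1 0 0 0 .0426 .0164 -.107;1 0 0 0 .0426 .0164 -.107;1 0 0 0 .0426 .0164 -.107;1 0 0 0 .0426 .0164 -.107;1 0 0 0 0 0 0'
python3 -c "
from h import *
print(get_state()['q'].round(2)); need([.6075,.0253,.10],down(143.6))"
```

```text
clock: 18.02
tool_pos: [0.4487, -0.0955, 0.248]
eef_rot: [0.314, 0.949, 0.001, -0.0]
contact_force: [-0.1, 0.1, -0.3]
opening: 0.998
finger_force: 0.0
[ 0.88  0.87 -1.44  2.02  0.95  1.19 -0.03]
at [ 0.4487 -0.0955  0.248 ] shift [-0.0554  0.1915  0.1481] turn [ 0.0012 -0.0012 -0.0045] t 18.02
```

```bash
python3 -m inch '1 -.0092 .032 0 0 0 0;1 -.0092 .032 0 0 0 0;1 -.0092 .032 0 0 0 0;1 -.0092 .032 0 0 0 0;1 -.0092 .032 0 0 0 0;1 -.0092 .032 0 0 0 0;1 0 0 .037 0 0 0;1 0 0 .037 0 0 0;1 0 0 .037 0 0 0;1 0 0 .037 0 0 0;1 0 0 0 0 0 0'
python3 - <<'E'
from h import *
print(get_state()['q'].round(2)); need([.6075,.0253,.0515],down(143.6))
a,d=snapshot("side");save("s2",cv2.resize(a[140:260,220:370],None,fx=4,fy=4))
E
```

```text
clock: 18.93
tool_pos: [0.6022, 0.0219, 0.0925]
eef_rot: [0.317, 0.948, -0.003, -0.005]
contact_force: [-0.9, -0.8, 0.2]
opening: 0.996
finger_force: 0.0
[ 0.45  1.16 -1.17  1.71  1.18  1.16 -0.16]
at [0.6022 0.0219 0.0925] shift [-0.0025  0.0063  0.0409] turn [-0.0092 -0.0081 -0.0097] t 18.93
```

View pics/s2.png

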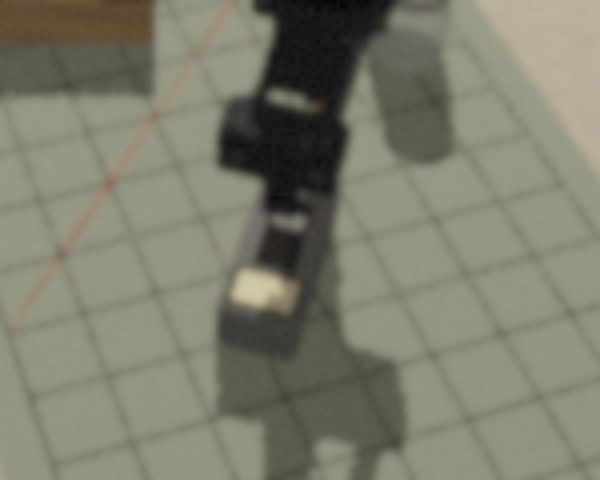

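Switch at crop (289,220), lamp window at (265,288); the lens-side finger is above the slot and centred across it. I'll descend into the slot.

```bash
python3 -m inch '1 -.0025 .0063 0 -.009 -.008 -.0097;1 0 0 .015 0 0 0;1 0 0 .015 0 0 0;1 0 0 0 0 0 0'
python3 -c "
from h import *
s=get_state();print(s['contact_force'].round(1)); need([.6075,.0253,.0515],down(143.6))"
```

```text
clock: 19.32
tool_pos: [0.6116, 0.0278, 0.0685]
eef_rot: [0.312, 0.95, 0.002, 0.003]
contact_force: [-0.4, -0.7, 1.0]
opening: 0.998
finger_force: 0.0
[-0.4 -0.7  1. ]
at [0.6116 0.0278 0.0685] shift [ 0.0019 -0.0046  0.017 ] turn [0.0058 0.0045 0.0012] t 19.32
```

```bash
python3 -m inch '1 0 0 0 0 0 0;1 0 0 0 0 0 0;1 0 0 0 0 0 0'
python3 -c "
from h import *
s=get_state();print(s['contact_force'].round(1)); need([.6075,.0253,.0515],down(143.6))"
```

```text
clock: 19.57
tool_pos: [0.6127, 0.0291, 0.0712]
eef_rot: [0.312, 0.95, 0.004, 0.004]
contact_force: [0.1, -0.1, 0.1]
opening: 0.999
finger_force: 0.0
[ 0.1 -0.1  0.1]
at [0.6127 0.0291 0.0712] shift [ 0.0021 -0.0063  0.0196] turn [0.0093 0.0055 0.0017] t 19.57
```

```bash
python3 -m inch '1 .002 -.0063 .008 .009 .0055 0;1 0 0 0 0 0 0;1 0 0 0 0 0 0;1 0 0 0 0 0 0;1 0 0 0 0 0 0'
python3 -c "
from h import *
s=get_state();print(s['contact_force'].round(1)); need([.6075,.0253,.0515],down(143.6))"
```

```text
clock: 19.98
tool_pos: [0.6072, 0.0251, 0.0626]
eef_rot: [0.311, 0.95, -0.0, -0.0]
contact_force: [0.2, -0.8, 0.7]
opening: 0.997
finger_force: 0.0
[ 0.2 -0.8  0.7]
at [0.6072 0.0251 0.0626] shift [-0.0002  0.0004  0.0111] turn [-0.0004 -0.0006  0.0018] t 19.98
```

```bash
python3 -m inch '1 0 0 .004 0 0 0;1 0 0 .004 0 0 0;1 0 0 .003 0 0 0;1 0 0 0 0 0 0;1 0 0 0 0 0 0;1 0 0 0 0 0 0'
python3 -c "
from h import *
s=get_state();print(s['contact_force'].round(1)); need([.6075,.0253,.0515],down(143.6))"
```

```text
clock: 20.48
tool_pos: [0.607, 0.025, 0.0513]
eef_rot: [0.311, 0.95, -0.0, -0.001]
contact_force: [-0.2, -0.6, -0.9]
opening: 0.999
finger_force: 0.0
[-0.2 -0.6 -0.9]
at [0.607  0.025  0.0513] shift [-0.0003  0.0005 -0.0002] turn [-0.0009 -0.0009  0.0019] t 20.48
```

```bash
python3 -m inch '1 0 .003 0 0 0 0;1 0 .003 0 0 0 0;1 0 .003 0 0 0 0;1 0 .003 0 0 0 0;1 0 .003 0 0 0 0;1 0 .003 0 0 0 0;1 0 .003 0 0 0 0;1 0 .002 0 0 0 0;1 0 .0015 0 0 0 0;1 0 0 0 0 0 0;1 0 0 0 0 0 0;1 0 0 0 0 0 0;1 0 0 0 0 0 0'
python3 -m inch '1 0 0 -.03 0 0 0;1 0 0 -.03 0 0 0;1 0 0 -.03 0 0 0;1 .0 -.035 -.01 0 0 0;1 0 -.035 0 0 0 0;1 0 -.035 0 0 0 0;1 0 -.035 0 0 0 0;1 0 -.035 0 0 0 0;1 0 -.035 0 0 0 0;1 0 0 0 0 0 0'
python3 - <<'E'
from h import *
s=get_state();print(s['q'].round(2))
for c in("side","top"):
    a,d=snapshot(c);np.savez(c+"2",a=a,d=d);save(c+"2",a)
    C=cloud(c,d); m=((abs(C[...,0]-.585)<.09)&(abs(C[...,1]+.01)<.09)&(C[...,2]>.035)&(C[...,2]<.055)).astype(np.uint8)
    n,lab,st,ce=cv2.connectedComponentsWithStats(m);k=1+st[1:,4].argmax();Q=C[lab==k]
    print(c,st[k],np.median(Q[:,2]),cv2.minAreaRect(Q[:,:2].astype(np.float32)*1000))
u=[cv2.resize(cv2.imread(f"pics/{c}2.png")[y:y+80,x:x+100],None,fx=4,fy=4,interpolation=cv2.INTER_CUBIC) for c,x,y in(("side",250,155),("top",230,115))]
cv2.imwrite("pics/m2.png",np.hstack(u))
E
```

```text
clock: 21.57
tool_pos: [0.6216, 0.0448, 0.0514]
eef_rot: [0.312, 0.95, -0.0, -0.0]
contact_force: [-0.5, -0.5, 0.0]
opening: 0.996
finger_force: 0.1
clock: 22.4
tool_pos: [0.4925, -0.1313, 0.1502]
eef_rot: [0.315, 0.949, -0.004, -0.002]
contact_force: [-0.5, -0.1, -0.0]
opening: 1.002
finger_force: 0.0
[ 0.83  1.03 -1.26  1.97  1.14  1.12 -0.02]
side [288 184  18  40 237] 0.04584485360187385 ((593.71826171875, -24.497333526611328), (125.57441711425781, 15.699152946472168), 53.3913688659668)
top [259 139  44  41 817] 0.04453873872669045 ((577.5298461914062, -14.066322326660156), (124.01661682128906, 53.35175323486328), 53.3213996887207)
```

View pics/m2.png

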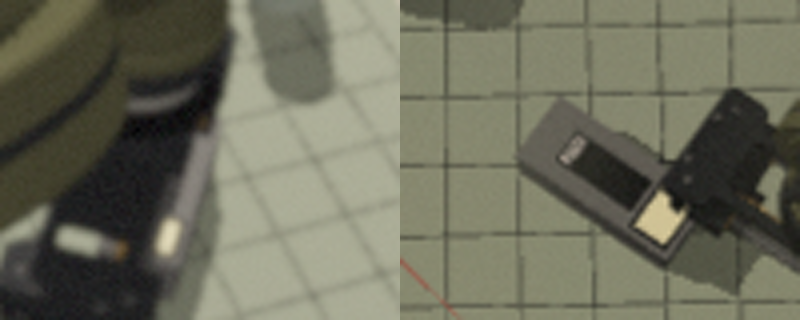

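In the top crop the switch has moved to (573,150), the foot end of its slot, about 14 mm of travel; the lamp hasn't shifted. Next is the regrasp.

```bash
python3 -m inch '1 0 0 -.02 0 0 -.12;1 0 0 -.02 0 0 -.12;1 0 0 0 0 0 -.12;1 0 0 0 0 0 -.12;1 0 0 0 0 0 -.12;1 0 0 0 0 0 -.12;1 0 0 0 0 0 -.12;1 0 0 0 0 0 -.12;1 0 0 0 0 0 -.12;1 0 0 0 0 0 -.12;1 0 0 0 0 0 -.12;1 0 0 0 0 0 -.12;1 0 0 0 0 0 -.12;1 0 0 0 0 0 0;1 0 0 0 0 0 0;1 0 0 0 0 0 0'
python3 -c "
from h import *
print(get_state()['q'].round(2)); need([.5785,-.0137,.12],down(233.4))"
```

```text
clock: 23.83
tool_pos: [0.4979, -0.1236, 0.1918]
eef_rot: [-0.446, 0.895, 0.0, -0.0]
contact_force: [-0.1, 0.0, 0.2]
opening: 1.001
finger_force: 0.0
[ 0.86  1.05 -1.44  1.93  1.11  1.29  1.53]
at [ 0.4979 -0.1236  0.1918] shift [-0.1362  0.0017  0.0718] turn [ 0.0006  0.0001 -0.0074] t 23.83
```

```bash
python3 -m inch '1 -.034 .0004 0 0 0 -.0074;1 -.034 .0004 0 0 0 0;1 -.034 .0004 0 0 0 0;1 -.034 .0004 0 0 0 0;1 0 0 .036 0 0 0;1 0 0 .036 0 0 0;1 0 0 0 0 0 0;1 0 0 0 0 0 0;1 0 0 0 0 0 0;1 0 0 0 0 0 0'
python3 -c "
from h import *
print(get_state()['q'].round(2)); need([.5785,-.0137,.029],down(233.4))"
```

```text
clock: 24.67
tool_pos: [0.5782, -0.0139, 0.1219]
eef_rot: [-0.45, 0.893, -0.0, 0.001]
contact_force: [0.4, 0.2, 0.3]
opening: 1.0
finger_force: 0.0
[ 0.57  1.17 -1.32  1.79  1.22  1.26  1.39]
at [ 0.5782 -0.0139  0.1219] shift [-0.0002 -0.      0.0929] turn [-0.0012  0.0023  0.0008] t 24.67
```

```bash
python3 -m inch '1 0 0 .03 0 0 0;1 0 0 .03 0 0 0;1 0 0 .02 0 0 0;1 0 0 .012 0 0 0;1 0 0 0 0 0 0;1 0 0 0 0 0 0;1 0 0 0 0 0 0'
python3 -m inch '-1 0 0 0 0 0 0;-1 0 0 0 0 0 0;-1 0 0 0 0 0 0;-1 0 0 0 0 0 0;-1 0 0 0 0 0 0;-1 0 0 0 0 0 0;-1 0 0 0 0 0 0' 40
python3 -c "
from h import *
print(get_state()['q'].round(2)); need([.5785,-.0137,.029],down(233.4))"
python3 -m inch '-1 0 0 -.02 0 0 0;-1 0 0 -.03 0 0 0;-1 0 0 -.03 0 0 0;-1 0 0 0 0 0 0;-1 0 0 0 0 0 0'
python3 -c "
from h import *
print(get_state()['q'].round(2)); need([.4995,-.3037,.109],down(167.5))"
```

```text
clock: 25.25
tool_pos: [0.5782, -0.0139, 0.0296]
eef_rot: [-0.45, 0.893, 0.0, 0.001]
contact_force: [-0.6, -0.2, -0.1]
opening: 0.998
finger_force: 0.0
clock: 25.83
tool_pos: [0.5773, -0.0145, 0.0276]
eef_rot: [-0.45, 0.893, -0.0, -0.0]
contact_force: [0.2, -0.3, -0.2]
opening: 0.589
finger_force: 40.0
[ 0.55  1.3  -1.23  1.81  1.37  1.19  1.32]
at [ 0.5773 -0.0145  0.0276] shift [-0.0014 -0.0005 -0.0014] turn [ 0.0001 -0.0007  0.0018] t 25.83
clock: 26.25
tool_pos: [0.5775, -0.0144, 0.108]
eef_rot: [-0.45, 0.893, -0.0, 0.0]
contact_force: [-0.5, 0.6, -5.2]
opening: 0.588
finger_force: 40.0
[ 0.57  1.19 -1.31  1.8   1.24  1.25  1.38]
at [ 0.5775 -0.0144  0.108 ] shift [ 0.2789 -0.1094 -0.0008] turn [-9.000e-04  3.000e-04  1.152e+00] t 26.25
```

```bash
python3 -m inch '-1 .0349 -.0137 0 0 0 0;-1 .0349 -.0137 0 0 0 0;-1 .0349 -.0137 0 0 0 0;-1 .0349 -.0137 0 0 0 0;-1 .0349 -.0137 0 0 0 0;-1 .0349 -.0137 0 0 0 0;-1 .0349 -.0137 0 0 0 0;-1 .0349 -.0137 0 0 0 0;-1 0 0 0 0 0 0'
python3 -m inch '-1 0 0 0 0 0 .1152;-1 0 0 0 0 0 .1152;-1 0 0 0 0 0 .1152;-1 0 0 0 0 0 .1152;-1 0 0 0 0 0 .1152;-1 0 0 0 0 0 .1152;-1 0 0 0 0 0 .1152;-1 0 0 0 0 0 .1152;-1 0 0 0 0 0 .1152;-1 0 0 0 0 0 .1152;-1 0 0 0 0 0 0;-1 0 0 0 0 0 0;-1 0 0 0 0 0 0;-1 0 0 0 0 0 0'
python3 -c "
from h import *
print(get_state()['q'].round(2)); need([.4995,-.3037,.0316],down(167.5))"
```

```text
clock: 27.0
tool_pos: [0.4939, -0.314, 0.1033]
eef_rot: [-0.444, 0.896, -0.001, -0.006]
contact_force: [-0.7, -0.5, -5.0]
opening: 0.585
finger_force: 40.0
clock: 28.17
tool_pos: [0.4988, -0.3038, 0.1068]
eef_rot: [0.108, 0.994, 0.0, -0.001]
contact_force: [-0.5, -0.5, -3.4]
opening: 0.587
finger_force: 40.0
[ 1.05  1.12 -1.18  1.78  1.17  1.14  0.81]
at [ 0.4988 -0.3038  0.1068] shift [-0.0009  0.0003  0.0752] turn [-0.0001 -0.0021  0.0021] t 28.17
```

```bash
python3 -m inch '-1 -.0012 .0003 .025 0 0 0;-1 0 0 .025 0 0 0;-1 0 0 .015 0 0 0;-1 0 0 .004 0 0 0;-1 0 0 .002 0 0 0;-1 0 0 .002 0 0 0;-1 0 0 0 0 0 0;-1 0 0 0 0 0 0;-1 0 0 0 0 0 0'
python3 -c "
from h import *
print(get_state()['contact_force'].round(2)); need([.4995,-.3037,.0316],down(167.5))"
```

```text
clock: 28.92
tool_pos: [0.5009, -0.3042, 0.0356]
eef_rot: [0.109, 0.994, -0.0, 0.0]
contact_force: [0.7, 0.1, -4.2]
opening: 0.585
finger_force: 40.0
[ 0.69  0.08 -4.24]
at [ 0.5009 -0.3042  0.0356] shift [0.0015 0.0001 0.004 ] turn [-0.0007  0.0006  0.0002] t 28.92
```

```bash
python3 -m inch '-1 .0015 0 .0015 0 0 0;-1 0 0 .0015 0 0 0;-1 0 0 .0005 0 0 0;-1 0 0 0 0 0 0;-1 0 0 0 0 0 0;-1 0 0 0 0 0 0'
python3 -c "
from h import *
print(get_state()['contact_force'].round(2)); need([.4995,-.3037,.0316],down(167.5))"
python3 -m inch '-1 0 0 .0006 0 0 0;-1 0 0 0 0 0 0;-1 0 0 0 0 0 0' 20
python3 -c "
from h import *
print(get_state()['contact_force'].round(2)); need([.4995,-.3037,.0316],down(167.5))"
```

```text
clock: 29.42
tool_pos: [0.4987, -0.3038, 0.0316]
eef_rot: [0.109, 0.994, -0.0, -0.001]
contact_force: [-2.9, -1.2, 4.5]
opening: 0.586
finger_force: 40.0
[-2.91 -1.15  4.54]
at [ 0.4987 -0.3038  0.0316] shift [-0.0007  0.0002  0.    ] turn [-0.0009 -0.001   0.    ] t 29.42
clock: 29.67
tool_pos: [0.4988, -0.3038, 0.0316]
eef_rot: [0.109, 0.994, -0.001, -0.0]
contact_force: [-3.8, -0.7, 8.6]
opening: 0.59
finger_force: 20.0
[-3.84 -0.68  8.61]
at [ 0.4988 -0.3038  0.0316] shift [-0.0007  0.0002 -0.    ] turn [-0.0012 -0.0008  0.0001] t 29.67
```

```bash
python3 -m inch '-1 0 0 -.0006 0 0 0;.25 0 0 0 0 0 0;.5 0 0 0 0 0 0;.8 0 0 0 0 0 0;.8 0 0 0 0 0 0;.8 0 0 0 0 0 0;.8 0 0 -.015 0 0 0;.8 0 0 -.03 0 0 0;.8 0 0 -.04 0 0 0;.8 0 0 -.04 0 0 0;.8 .04 0 0 0 0 0;.8 .04 0 0 0 0 0;.8 .04 0 0 0 0 0;.8 .04 0 0 0 0 0;.8 .04 0 0 0 0 0;.8 0 0 0 0 0 0;.8 0 0 0 0 0 0;.8 0 0 0 0 0 0' 10
python3 - <<'E'
from h import *
for c in("side","top"):
    a,d=snapshot(c);save(c+"3",a)
    C=cloud(c,d); m=((abs(C[...,0]-.5)<.09)&(abs(C[...,1]+.304)<.09)&(C[...,2]>.035)&(C[...,2]<.065)).astype(np.uint8)
    n,lab,st,ce=cv2.connectedComponentsWithStats(m);k=1+st[1:,4].argmax();Q=C[lab==k]
    print(c,st[k],np.median(Q[:,2]),np.percentile(Q[:,2],[5,95]),cv2.minAreaRect(Q[:,:2].astype(np.float32)*1000))
print(get_state()["tool_pos"])
u=[cv2.resize(cv2.imread(f"pics/{c}3.png")[y:y+90,x:x+100],None,fx=4,fy=4) for c,x,y in(("side",260,265),("top",345,145))]
cv2.imwrite("pics/m3.png",np.hstack(u))
E
```

```text
clock: 31.17
tool_pos: [0.3047, -0.2607, 0.1566]
eef_rot: [0.109, 0.994, -0.0, 0.0]
contact_force: [0.2, -0.7, 0.4]
opening: 0.902
finger_force: 0.0
side [ 277  300   66   35 1713] 0.04900163192860196 [0.04168972 0.0517745 ] ((500.99798583984375, -303.61358642578125), (54.633052825927734, 124.06007385253906), 77.317626953125)
top [381 161  28  50 991] 0.04899539016779442 [0.04166531 0.05324551] ((499.6443176269531, -305.7527160644531), (53.107913970947266, 124.42913818359375), 77.78878784179688)
[ 0.30561835 -0.26060804  0.156507  ]
```

View pics/m3.png

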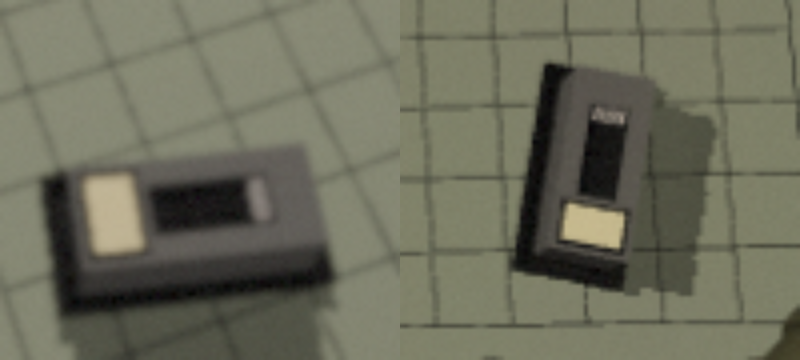

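The lamp lies flat in the tray: top at z = 0.049, centre within 2–3 mm. The switch is at the foot end of its slot (side crop (260,200), top crop (607,115)), and the arm is clear.

```bash
python3 -c "
from plant import r
print(r.finish_job())"
```

```text
the job is handed in; nothing more can be done
None
```

The job is handed in at about 31 s: the lamp lies flat in its tray, switch face up and off, centred to within about 3 mm by the final camera check and released; no verdict was returned.

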